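# Draw the pale display board tight with its cam lever

## Robot

A 6-joint arm with a two-finger parallel gripper is mounted at the origin on the work surface. World frame = base frame: x ahead of the robot, y to its left, z up, the work surface at z = 0. Lengths are in mm, angles in rad, forces in N, time in s.
With the tool pointing down it reaches from about 300 to 750 mm from the base axis. Payload 8.5 kg.
Tool frame: the origin (TCP) lies midway between the tips of the shut fingers; the grasp point (between the pads) lies env.pinch_z behind it (env.pinch_z is the distance from the TCP to the grasp point, in mm); z points along the fingers, x is the direction in which the jaws open and shut, and the axes are right-handed (so a half turn about z gives the same grasp; the last joint's range is limited). The gripper opens to 85 mm and grips with 20 to 120 N. Pads are 22 mm wide; open, the fingers measure 114 mm over their backs; the gripper's body (76 mm by 85 mm) begins 54 mm behind the grasp point. The pads swing forward as they close: fully open they stand 13 mm farther back than shut.
Start: joints at [1.105, 0.381, 1.297, -0, 1.464, -0.215], TCP at [136.491, 532.776, 231.322] pointing down, gripper open.
Joint ranges: [-3.11, 3.11], [-0.89, 2.33], [0.22, 2.48], [-1.42, 4.56], [0.17, 2.85], [-2.88, 2.88]. Speed limits (rad/s): [2.39, 2.39, 3.14, 3.14, 3.14, 3.14].

## Interface

Orientations are given as a rotation vector (axis times angle).
In Python, from plant import env, viewer gives the robot as it stands. The module is installed in compiled form; this text tells all that it offers.
- The arm moves only by the tool step_arm, never from a script. Its argument "series" is a list of rows, each an object of numbers: "dx", "dy", "dz": the shift along the world's x, y, z in cm; "rx", "ry", "rz": the turn, a rotation vector about the world's x, y, z in degrees; "grip": the gripper command: -1 is fully open, 1 is shut, values between are in proportion. A call has exactly 10 rows; each row shifts and turns the commanded pose from where the row before left it; what a row does not reach is not made up. A row lasts 1/10 s, in which the tool goes at most 50 mm and 8.59 degrees, less where a joint would pass 70% of its speed; a pose out of reach is approached as far as the arm can. A call is refused whole if a number of a shift passes 5 or a number of a turn 8.59, either way. A call with a gripper value outside its range is refused whole. The fingers move at their own pace and stop on an object; "squeeze" is the grip in N (left out, the last holds). Time passes only in rows, so rows that do not move let the fingers close, or fill a call up. It gives the time, the measured TCP pose, the force and the opening at its end, in the units of the state.
- env.get_state(): the state, without advancing time (a new reading comes with each control period).
- viewer.capture(name): name is "scene" or "top" or "wrist"; returns the picture (400x640x3 uint8, red, green, blue); there is no depth.
- viewer.get_calibration(name): a dict with "camera_matrix" (3x3 intrinsics, pixels), "rvec" (rotation vector, rad) and "tvec" (3), from world to camera coordinates, as OpenCV has them. Camera axes: x right, y down, z forward; pixel columns grow to the right and rows downward; lengths in mm; the calibration is good to about 2 mm. A picture is of the moment at which its call begins: read the wrist's pose just before it. get_calibration takes no time and is no camera call; for the wrist camera it gives the pose at the moment of the call.
- env.hand_in(): hands the job in, once; it reports no verdict.
The state is a dict: "t": time; "joint_pos": joint angles; "qvel": joint speeds; "joint_efforts": joint torques, N m; "tool_pos": TCP position; "tool_rot": TCP orientation; "ft_force": force on the tool from outside, world axes, zero at the start; "wrist_torque": the same for the moment, N m; "opening": finger opening in mm.
Only numpy, scipy, OpenCV 4.12 (cv2) and the standard library are available. Lean on these libraries where they do the work, as an engineer would, in place of code of your own. Each camera call takes 0.05 s, during which the arm holds its last target. There are 200 camera calls.

## Task

On the jewellery stall, the pale wooden display board still has a gap between its two parts. Swing the black knob of its steel cam lever a quarter turn anticlockwise (seen from above) until it stops, so that the cam draws the loose leaf tight against the board, then let go. Leave the lever of the dark wooden board where it is.

Things in the scene. Friction and masses are not known exactly. Their poses are not given: they have to be found in the camera images.
- pale_knob (a point): upright black round knob, 18 mm across, from 37 to 82 mm above the table, fixed at the end of the pale board's steel lever; point on its axis, 60 mm above the table. z is up; x points along the lever, from the cam's upright pivot axis to the knob, which is 80 mm from it. The board is fixed: main part 160 x 180 mm, leaf 100 x 180 mm, both 22 mm high; the lever's top is at 37 mm and all near it is lower.
- pale_lever (a joint): turn of the pale board's cam lever in rad: starts between 0 and 0.25 (open), grows anticlockwise seen from above, hard stop at 1.57 (locked). Friction holds it wherever it is left; about 3 N at the knob moves it.
- pale_leaf (a joint): how far the cam has drawn the pale board's leaf in, in m: 0 with the 14 mm gap open, 0.014 when it is tight against the board. It is driven only by the lever (8.9 mm per rad).
- dark_knob (a point): upright black round knob, 18 mm across, from 37 to 82 mm above the table, fixed at the end of the dark board's steel lever; point on its axis, 60 mm above the table. z is up; x points along the lever, from the cam's upright pivot axis to the knob, which is 80 mm from it. The dark brown board is otherwise like the pale one; its lever also starts open.

How it is judged (in metres and radians):
At the end, for the whole second after the job is handed in: The pale board's lever is turned to within 0.19 rad (11 degrees) of its stop (over 1.38 rad) and at rest, its leaf is drawn in by more than 11.8 of the 14 mm, and the dark board's knob is within 20 mm of where it was (value of joint pale_lever above 1.38 rad and value of joint pale_leaf above 0.0118 m and velocity of joint pale_lever between -0.1 and 0.1 rad/s and distance of dark_knob from where it was at the start of the episode below 0.02 m); the robot touches nothing.
It fails at once if the dark board's lever is moved (its knob by more than 20 mm) (distance of dark_knob from where it was at the start of the episode above 0.02 m).
It also fails if it takes over 34 s, if anything falls off the work surface, if the arm or the gripper's body presses on something with over 40 N, if the wrist force passes 120 N, or if a joint passes its speed limit or range.

## Working session

There is one attempt and no reset: what is moved stays moved. The work goes in short steps, Python scripts to look and compute and a tool call to move; the robot and the scene stay as the last step left them, time stands still between calls to the robot, and variables do not carry over. Pictures are saved under pics/ and viewed, about 8 in all and at most 12, crops included, and the job is handed in when it is done.

Besides the shell and the picture viewer there is one more tool, called after "Request:" as name(argument=value, ...) on one line, values as JSON. step_arm: Moves the arm, as the interface text tells. Its arguments: {"type":"object","properties":{"series":{"type":"array"},"squeeze":{"type":"number"}},"required":["series"]}

```bash
mkdir -p pics; cat > h.py <<'E'
import numpy as np, cv2
from plant import env, viewer
def snap(n,f):
    im=viewer.capture(n); cv2.imwrite('pics/'+f,im[:,:,::-1]); return im
def ray(c,uv,z):
    R=cv2.Rodrigues(np.array(c['rvec'],float))[0]; t=np.array(c['tvec'],float).ravel()
    d=R.T@np.linalg.inv(np.array(c['camera_matrix']))@np.array([uv[0],uv[1],1.]); o=-R.T@t
    return o+d*(z-o[2])/d[2]
E
python3 - <<'E'
from h import *
a=snap('top','t1.png'); b=snap('scene','s1.png')
for n in('top','scene'): print(n, ray(viewer.get_calibration(n),(320,200),0))
s=env.get_state(); print(s['t'],s['tool_pos'],s['tool_rot'],s['opening'],env.pinch_z)
E
```

```text
top [582.50480703  32.35476013   0.        ]
scene [537.50127433  61.29838494   0.        ]
0.1 [136.38041639 532.55382573 230.76281688] [ 2.48138955e+00  1.92582283e+00 -1.89223865e-03] 85.09190187690463 18.700000000000003
```

View pics/t1.png

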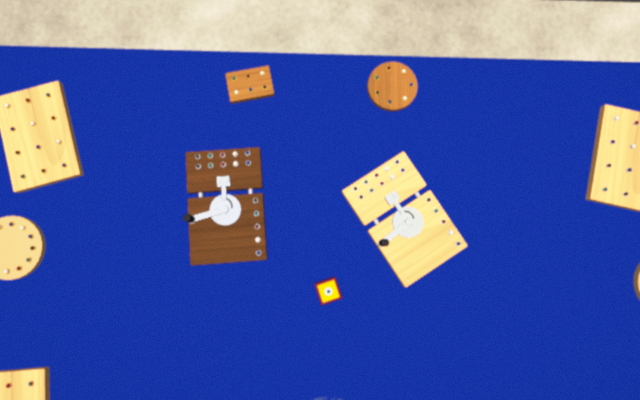

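View pics/s1.png

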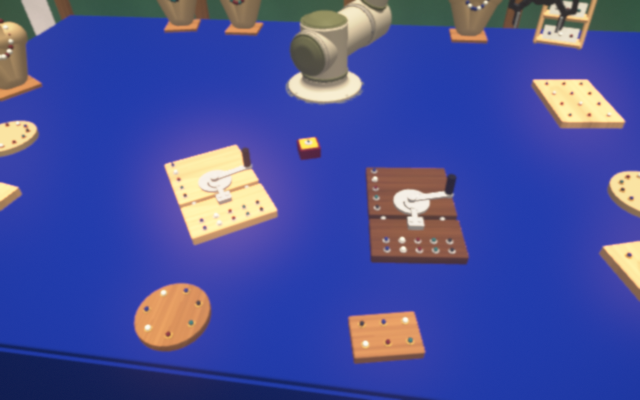

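The top view shows the pale board's knob at about (384,242) and its pivot disc at about (408,222). The dark knob is at about (189,218). In the scene view the pale knob stands at about (246,158). Next I locate them precisely.

```bash
cat > m.py <<'E'
from h import *
T=cv2.imread('pics/t1.png');S=cv2.imread('pics/s1.png')
ct,cs=viewer.get_calibration('top'),viewer.get_calibration('scene')
def blob(im,x0,x1,y0,y1,lo,hi):
    m=cv2.inRange(im,lo,hi); k=np.zeros_like(m); k[y0:y1,x0:x1]=m[y0:y1,x0:x1]
    n,l,st,c=cv2.connectedComponentsWithStats(k); i=1+np.argmax(st[1:,4]); return c[i],st[i]
for nm,bt,bs in(('pale',(372,396,230,254),(238,256,140,172)),('dark',(178,200,208,230),(440,460,170,200))):
    hi=(60,60,60) if nm=='pale' else (35,35,35)
    a=blob(T,*bt,(0,0,0),hi); b=blob(S,*bs,(0,0,0),hi); print(nm,a,b)
    print(' top ray z60',ray(ct,a[0],60),' scene z60',ray(cs,b[0],60))
# disc of pale lever: grey-white low saturation
hsv=cv2.cvtColor(T,cv2.COLOR_BGR2HSV)
m=cv2.inRange(hsv,(0,0,150),(180,45,255)); m[:, :370]=0; m[:,440:]=0; m[:180]=0; m[260:]=0
d=cv2.distanceTransform(m,cv2.DIST_L2,5); _,v,_,p=cv2.minMaxLoc(d); print('disc',p,v,[ray(ct,p,z) for z in(30,37)])
big=lambda im,x,y:cv2.resize(im[y:y+100,x:x+130],None,fx=5,fy=5,interpolation=cv2.INTER_CUBIC)[:, :400*2]
cv2.imwrite('pics/c1.png',big(T,340,170))
E
python3 m.py
```

```text
Traceback (most recent call last):
  File "m.py", line 9, in <module>
    a=blob(T,*bt,(0,0,0),hi); b=blob(S,*bs,(0,0,0),hi); print(nm,a,b)
                                ~~~~^^^^^^^^^^^^^^^^^^
  File "m.py", line 6, in blob
    n,l,st,c=cv2.connectedComponentsWithStats(k); i=1+np.argmax(st[1:,4]); return c[i],st[i]
                                                      ~~~~~~~~~^^^^^^^^^^
ValueError: attempt to get argmax of an empty sequence
```

```bash
sed -i "s/(35,35,35)/(50,50,50)/" m.py; sed -i "s/hi=(60,60,60)/hi=(75,75,75)/" m.py; python3 m.py
```

```text
Traceback (most recent call last):
  File "m.py", line 9, in <module>
    a=blob(T,*bt,(0,0,0),hi); b=blob(S,*bs,(0,0,0),hi); print(nm,a,b)
                                ~~~~^^^^^^^^^^^^^^^^^^
  File "m.py", line 6, in blob
    n,l,st,c=cv2.connectedComponentsWithStats(k); i=1+np.argmax(st[1:,4]); return c[i],st[i]
                                                      ~~~~~~~~~^^^^^^^^^^
ValueError: attempt to get argmax of an empty sequence
```

```bash
python3 - <<'E'
import cv2
S=cv2.imread('pics/s1.png');T=cv2.imread('pics/t1.png')
print(S[140:172:3,236:258:2].max(2)); print(S[170:200:4,438:462:3].max(2)); print(T[230:254:3,372:396:2].max(2))
E
```

```text
[[175 175 175 176 174 175 175 174 174 175 175]
 [175 175 175 175 175 175 175 175 175 175 175]
 [247 170 174 172 164 166 173 175 175 176 176]
 [254 250 159 106  90  90 117 169 175 175 175]
 [254 254 247 131  89  87  94 161 175 175 175]
 [254 255 253 174  92  88  88 151 174 175 175]
 [254 254 254 219 100  91  90 143 173 174 175]
 [254 255 255 240 116  93  92 117 170 175 175]
 [254 254 254 251 143  96  95 118 177 175 175]
 [254 252 251 247 221 159 158 168 166 175 175]
 [246 241 225 220 235 245 250 253 231 174 175]]
[[136 135 119 172 173 173 173 173]
 [139 139 135 153 107 121 167 173]
 [143 143 143  79  64  66 132 173]
 [139 139 136  61  58  63 155 173]
 [142 142 127  58  59  80 169 173]
 [138 140 114  57  58 112 172 172]
 [245 245 236 134 102 169 173 172]
 [146 138 138 136 137 154 173 173]]
[[254 254 253 253 254 254 254 254 254 254 251 237]
 [253 253 254 254 254 254 254 254 250 239 241 240]
 [245 254 254 254 254 254 250 242 241 240 241 244]
 [139 246 254 252 227 146 121 133 220 246 249 253]
 [171 137 242 207  33  63  60  55 133 252 254 253]
 [171 168 135 180 135  91 112 139 232 253 253 254]
 [171 172 171 134 242 253 253 254 254 254 254 254]
 [170 168 169 171 134 244 254 254 254 254 253 253]]
```

```bash
sed -i "s/    hi=.*/    hi=(125,125,125) if nm=='pale' else (100,100,100)/" m.py; python3 m.py
```

```text
pale (array([383.28, 242.22]), array([379, 239,   9,   7,  50], dtype=int32)) (array([246.21186441, 156.54237288]), array([242, 148,   9,  19, 118], dtype=int32))
 top ray z60 [ 482.42608539 -113.18531315   60.        ]  scene z60 [ 476.84123804 -114.98902437   60.        ]
dark (array([188.25714286, 217.65714286]), array([183, 213,  11,  10,  70], dtype=int32)) (array([449.76623377, 183.9025974 ]), array([445, 175,  11,  19, 154], dtype=int32))
 top ray z60 [527.86504638 334.14273511  60.        ]  scene z60 [523.62293959 331.38310644  60.        ]
disc (408, 222) 15.181398391723633 [array([ 532.02968489, -176.05980852,   30.        ]), array([ 531.56172181, -174.58424631,   37.        ])]
```

View pics/c1.png

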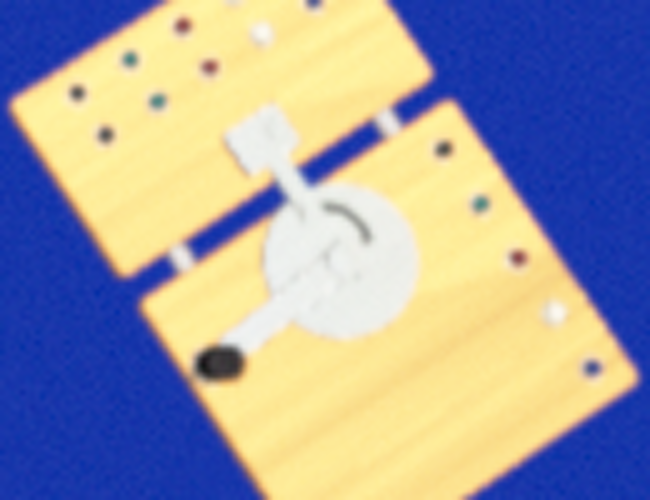

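The crop shows the pale lever clearly, with the pivot disc at about (340,260) in the crop and the knob at about (220,362). The measurements agree with each other:
- **Pivot and knob:** the pivot is near (532,-175) and the knob near (479,-114), about 81 mm apart against 80 expected.
- **Lever angle:** it points at about 131° in the world, and the gap runs at about 122°, so the lever stands at about 0.16 rad.

I'll move above the knob with the jaws across the lever.

Request:
step_arm(series=[{"dx": 1.7,"dy": -3.2,"rz": -1.7,"grip": -1},{"dx": 1.7,"dy": -3.2,"rz": -1.7,"grip": -1},{"dx": 1.7,"dy": -3.2,"rz": -1.7,"grip": -1},{"dx": 1.7,"dy": -3.2,"rz": -1.7,"grip": -1},{"dx": 1.7,"dy": -3.2,"rz": -1.7,"grip": -1},{"dx": 1.7,"dy": -3.2,"rz": -1.7,"grip": -1},{"dx": 1.7,"dy": -3.2,"rz": -1.7,"grip": -1},{"dx": 1.7,"dy": -3.2,"rz": -1.7,"grip": -1},{"dx": 1.7,"dy": -3.2,"rz": -1.7,"grip": -1},{"dx": 1.7,"dy": -3.2,"rz": -1.7,"grip": -1}])

```text
$.series[0]: bad value
```

Request:
step_arm(series=[{"dx": 1.7,"dy": -3.5,"rz": -1.8,"grip": -1},{"dx": 1.7,"dy": -3.5,"rz": -1.8,"grip": -1},{"dx": 1.7,"dy": -3.5,"rz": -1.8,"grip": -1},{"dx": 1.7,"dy": -3.5,"rz": -1.8,"grip": -1},{"dx": 1.7,"dy": -3.5,"rz": -1.8,"grip": -1},{"dx": 1.7,"dy": -3.5,"rz": -1.8,"grip": -1},{"dx": 1.7,"dy": -3.5,"rz": -1.8,"grip": -1},{"dx": 1.7,"dy": -3.5,"rz": -1.8,"grip": -1},{"dx": 1.7,"dy": -3.5,"rz": -1.8,"grip": -1},{"dx": 0,"dy": 0,"dz": 0,"grip": -1}])

```text
$.series[0]: bad value
```

The call was refused, probably because each row must give every key.

Request:
step_arm(series=[{"dx": 1.7,"dy": -3.2,"dz": 0,"rx": 0,"ry": 0,"rz": -1.7,"grip": -1},{"dx": 1.7,"dy": -3.2,"dz": 0,"rx": 0,"ry": 0,"rz": -1.7,"grip": -1},{"dx": 1.7,"dy": -3.2,"dz": 0,"rx": 0,"ry": 0,"rz": -1.7,"grip": -1},{"dx": 1.7,"dy": -3.2,"dz": 0,"rx": 0,"ry": 0,"rz": -1.7,"grip": -1},{"dx": 1.7,"dy": -3.2,"dz": 0,"rx": 0,"ry": 0,"rz": -1.7,"grip": -1},{"dx": 1.7,"dy": -3.2,"dz": 0,"rx": 0,"ry": 0,"rz": -1.7,"grip": -1},{"dx": 1.7,"dy": -3.2,"dz": 0,"rx": 0,"ry": 0,"rz": -1.7,"grip": -1},{"dx": 1.7,"dy": -3.2,"dz": 0,"rx": 0,"ry": 0,"rz": -1.7,"grip": -1},{"dx": 1.7,"dy": -3.2,"dz": 0,"rx": 0,"ry": 0,"rz": -1.7,"grip": -1},{"dx": 1.7,"dy": -3.2,"dz": 0,"rx": 0,"ry": 0,"rz": -1.7,"grip": -1}])

```text
t: 1.1
tool_pos: [306.7, 211.4, 231.2]
tool_rot: [-2.74, -1.537, 0.0]
ft_force: [1.8, -0.2, 0.2]
opening: 85.4
```

Request:
step_arm(series=[{"dx": 1.9,"dy": -3.6,"dz": 0,"rx": 0,"ry": 0,"rz": -2,"grip": -1},{"dx": 1.9,"dy": -3.6,"dz": 0,"rx": 0,"ry": 0,"rz": -2,"grip": -1},{"dx": 1.9,"dy": -3.6,"dz": 0,"rx": 0,"ry": 0,"rz": -2,"grip": -1},{"dx": 1.9,"dy": -3.6,"dz": 0,"rx": 0,"ry": 0,"rz": -2,"grip": -1},{"dx": 1.9,"dy": -3.6,"dz": 0,"rx": 0,"ry": 0,"rz": -2,"grip": -1},{"dx": 1.9,"dy": -3.6,"dz": 0,"rx": 0,"ry": 0,"rz": -2,"grip": -1},{"dx": 1.9,"dy": -3.6,"dz": 0,"rx": 0,"ry": 0,"rz": -2,"grip": -1},{"dx": 1.9,"dy": -3.6,"dz": 0,"rx": 0,"ry": 0,"rz": -2,"grip": -1},{"dx": 1.9,"dy": -3.6,"dz": 0,"rx": 0,"ry": 0,"rz": -2,"grip": -1},{"dx": 0,"dy": 0,"dz": 0,"rx": 0,"ry": 0,"rz": 0,"grip": -1}])

```text
t: 2.1
tool_pos: [478.9, -114.9, 230.4]
tool_rot: [2.948, 1.084, -0.001]
ft_force: [0.5, 0.3, 0.0]
opening: 85.4
```

```bash
python3 - <<'E'
from h import *
s=env.get_state(); c=viewer.get_calibration('wrist'); snap('wrist','w1.png')
print(s['tool_pos'],s['tool_rot'],s['t'])
R=cv2.Rodrigues(np.array(c['rvec'],float))[0]; print(-R.T@np.ravel(c['tvec']))
for n,p in(('knob',(479,-114,82)),('knob37',(479,-114,37)),('piv',(532,-175,37))): print(n,cv2.projectPoints(np.array([p],float),np.array(c['rvec'],float),np.array(c['tvec'],float),np.array(c['camera_matrix']),None)[0].ravel())
E
```

```text
[ 478.94034364 -114.94107547  230.4061239 ] [ 2.94846484e+00  1.08378834e+00 -9.74127471e-04] 2.1
[430.5758766  -58.19999627 372.25987164]
knob [320.45747323 189.14055497]
knob37 [320.37894082 179.49157271]
piv [320.94109744 243.79468979]
```

View pics/w1.png

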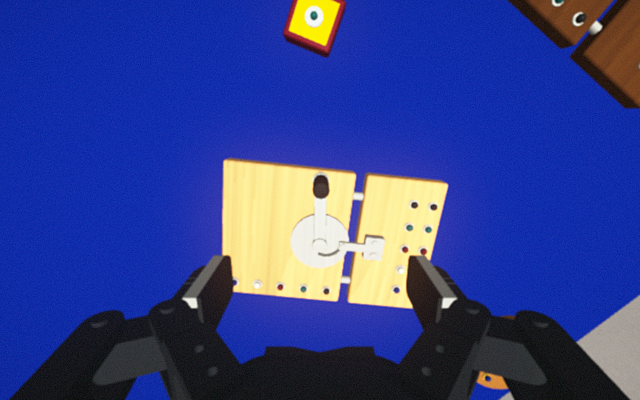

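The wrist view has the knob at about (321,187) and the lever hub at about (320,245). Both lie within 3 px of where my estimate projects, and the jaws straddle the lever. I'll descend and grip.

Request:
step_arm(series=[{"dx": 0,"dy": 0,"dz": -2.2,"rx": 0,"ry": 0,"rz": 0,"grip": -1},{"dx": 0,"dy": 0,"dz": -2.2,"rx": 0,"ry": 0,"rz": 0,"grip": -1},{"dx": 0,"dy": 0,"dz": -2.2,"rx": 0,"ry": 0,"rz": 0,"grip": -1},{"dx": 0,"dy": 0,"dz": -2.2,"rx": 0,"ry": 0,"rz": 0,"grip": -1},{"dx": 0,"dy": 0,"dz": -2.2,"rx": 0,"ry": 0,"rz": 0,"grip": -1},{"dx": 0,"dy": 0,"dz": -2.2,"rx": 0,"ry": 0,"rz": 0,"grip": -1},{"dx": 0,"dy": 0,"dz": -2.2,"rx": 0,"ry": 0,"rz": 0,"grip": -1},{"dx": 0,"dy": 0,"dz": -2.2,"rx": 0,"ry": 0,"rz": 0,"grip": -1},{"dx": 0,"dy": 0,"dz": -0.9,"rx": 0,"ry": 0,"rz": 0,"grip": -1},{"dx": 0,"dy": 0,"dz": 0,"rx": 0,"ry": 0,"rz": 0,"grip": -1}])

```text
t: 3.15
tool_pos: [476.8, -110.4, 45.8]
tool_rot: [-2.944, -1.091, 0.002]
ft_force: [0.2, 0.7, 0.3]
opening: 85.5
```

Request:
step_arm(series=[{"dx": 0,"dy": 0,"dz": 0,"rx": 0,"ry": 0,"rz": 0,"grip": 0},{"dx": 0,"dy": 0,"dz": 0,"rx": 0,"ry": 0,"rz": 0,"grip": 0.3},{"dx": 0,"dy": 0,"dz": 0,"rx": 0,"ry": 0,"rz": 0,"grip": 0.5},{"dx": 0,"dy": 0,"dz": 0,"rx": 0,"ry": 0,"rz": 0,"grip": 0.6},{"dx": 0,"dy": 0,"dz": 0,"rx": 0,"ry": 0,"rz": 0,"grip": 0.8},{"dx": 0,"dy": 0,"dz": 0,"rx": 0,"ry": 0,"rz": 0,"grip": 1},{"dx": 0,"dy": 0,"dz": 0,"rx": 0,"ry": 0,"rz": 0,"grip": 1},{"dx": 0,"dy": 0,"dz": 0,"rx": 0,"ry": 0,"rz": 0,"grip": 1},{"dx": 0,"dy": 0,"dz": 0,"rx": 0,"ry": 0,"rz": 0,"grip": 1},{"dx": 0,"dy": 0,"dz": 0,"rx": 0,"ry": 0,"rz": 0,"grip": 1}], squeeze=30)

```text
t: 4.15
tool_pos: [477.6, -111.2, 46.7]
tool_rot: [2.946, 1.091, 0.001]
ft_force: [-0.9, 1.4, 6.5]
opening: 17.0
```

```bash
python3 - <<'E'
from h import *
s=env.get_state(); snap('wrist','w2.png'); print(s)
# arc: 14 steps
p=np.array([532,-175.]);k=s['tool_pos'][:2]; v=np.array(k)-p; print(np.hypot(*v),np.degrees(np.arctan2(v[1],v[0])))
E
```

```text
{'t': 4.15, 'joint_pos': array([-4.70813826e-01,  5.06822915e-01,  1.71962980e+00,  3.92201776e-05,
        9.14626468e-01, -1.17995567e+00]), 'qvel': array([ 1.11836833e-04,  8.83501877e-06, -8.02286395e-04, -2.00994933e-03,
        8.51733235e-04,  7.03800260e-04]), 'joint_efforts': array([-3.23986709e-01, -4.04042351e+01, -1.42297125e+01, -5.72476268e-02,
       -2.95904707e-01, -7.34202331e-03]), 'tool_pos': array([ 477.60797124, -111.24397902,   46.66341507]), 'tool_rot': array([2.94585052e+00, 1.09056438e+00, 5.82881401e-04]), 'ft_force': array([-0.87036208,  1.43378338,  6.54096816]), 'wrist_torque': array([ 0.1132988 ,  0.11500729, -0.06188954]), 'opening': 17.001236803056205}
83.80526835135727 130.46841393058136
```

View pics/w2.png

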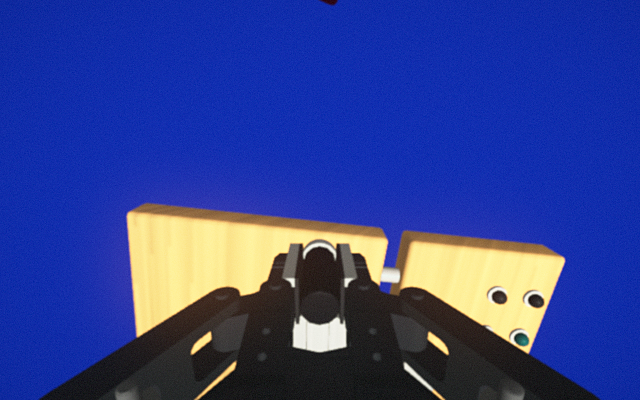

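The opening reads 17 mm, so the jaws hold the knob, which stands between the pads at about (320,270) with the lever below. I'll swing along the arc about (531,-174), turning the wrist only part of the way to keep joint 6 inside its range.

Request:
step_arm(series=[{"dx": -0.62,"dy": -0.59,"dz": 0,"rx": 0,"ry": 0,"rz": 4,"grip": 1},{"dx": -0.56,"dy": -0.65,"dz": 0,"rx": 0,"ry": 0,"rz": 4,"grip": 1},{"dx": -0.49,"dy": -0.71,"dz": 0,"rx": 0,"ry": 0,"rz": 4,"grip": 1},{"dx": -0.41,"dy": -0.75,"dz": 0,"rx": 0,"ry": 0,"rz": 4,"grip": 1},{"dx": -0.33,"dy": -0.79,"dz": 0,"rx": 0,"ry": 0,"rz": 4,"grip": 1},{"dx": -0.24,"dy": -0.82,"dz": 0,"rx": 0,"ry": 0,"rz": 4,"grip": 1},{"dx": -0.16,"dy": -0.84,"dz": 0,"rx": 0,"ry": 0,"rz": 4,"grip": 1},{"dx": -0.07,"dy": -0.86,"dz": 0,"rx": 0,"ry": 0,"rz": 4,"grip": 1},{"dx": 0.02,"dy": -0.86,"dz": 0,"rx": 0,"ry": 0,"rz": 4,"grip": 1},{"dx": 0.11,"dy": -0.85,"dz": 0,"rx": 0,"ry": 0,"rz": 4,"grip": 1}])

```text
t: 5.2
tool_pos: [448.1, -187.3, 46.4]
tool_rot: [-2.388, -2.034, 0.002]
ft_force: [-7.6, 7.5, 12.0]
opening: 17.0
```

Request:
step_arm(series=[{"dx": 0.2,"dy": -0.84,"dz": 0,"rx": 0,"ry": 0,"rz": 4,"grip": 1},{"dx": 0.29,"dy": -0.81,"dz": 0,"rx": 0,"ry": 0,"rz": 4,"grip": 1},{"dx": 0.37,"dy": -0.78,"dz": 0,"rx": 0,"ry": 0,"rz": 4,"grip": 1},{"dx": 0.3,"dy": -0.5,"dz": 0,"rx": 0,"ry": 0,"rz": 2,"grip": 1},{"dx": 0,"dy": 0,"dz": 0,"rx": 0,"ry": 0,"rz": 0,"grip": 1},{"dx": 0,"dy": 0,"dz": 0,"rx": 0,"ry": 0,"rz": 0,"grip": 1},{"dx": 0,"dy": 0,"dz": 0,"rx": 0,"ry": 0,"rz": 0,"grip": 1},{"dx": 0,"dy": 0,"dz": 0,"rx": 0,"ry": 0,"rz": 0,"grip": 1},{"dx": 0,"dy": 0,"dz": 0,"rx": 0,"ry": 0,"rz": 0,"grip": 1},{"dx": 0,"dy": 0,"dz": 0,"rx": 0,"ry": 0,"rz": 0,"grip": 1}])

```text
t: 6.2
tool_pos: [460.5, -218.3, 46.5]
tool_rot: [-2.129, -2.309, 0.004]
ft_force: [-8.4, -4.1, 6.0]
opening: 17.4
```

```bash
python3 - <<'E'
from h import *
s=env.get_state(); snap('wrist','w3.png'); print(s['tool_pos'],s['ft_force'],s['wrist_torque'],s['joint_pos'])
v=s['tool_pos'][:2]-np.array([530.9,-173.6]); print(np.hypot(*v),np.degrees(np.arctan2(v[1],v[0]))%360)
E
```

```text
[ 460.45085359 -218.28182979   46.49560294] [-8.41340893 -4.14555325  5.96697489] [-0.54329249  1.19629981  0.05844664] [-0.6742476   0.53191188  1.66485579 -0.00264614  0.9462971  -2.32473913]
83.42390630353572 212.38459935567604
```

View pics/w3.png

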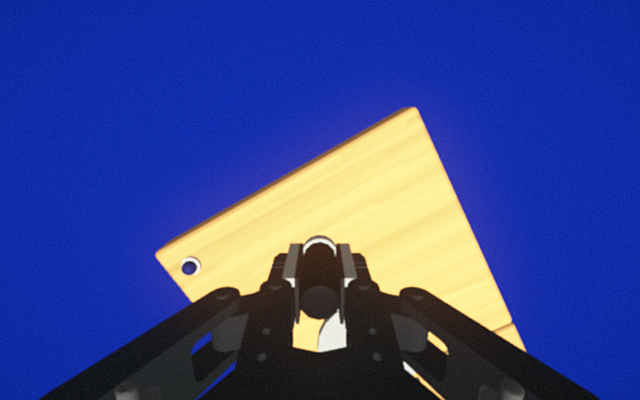

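The knob is still held, now at an estimated 212°. The force shows no clear stop yet, so I'll push on along the tangent in small steps.

Request:
step_arm(series=[{"dx": 0.1,"dy": -0.17,"dz": 0,"rx": 0,"ry": 0,"rz": 0,"grip": 1},{"dx": 0.1,"dy": -0.17,"dz": 0,"rx": 0,"ry": 0,"rz": 0,"grip": 1},{"dx": 0.1,"dy": -0.17,"dz": 0,"rx": 0,"ry": 0,"rz": 0,"grip": 1},{"dx": 0.1,"dy": -0.17,"dz": 0,"rx": 0,"ry": 0,"rz": 0,"grip": 1},{"dx": 0,"dy": 0,"dz": 0,"rx": 0,"ry": 0,"rz": 0,"grip": 1},{"dx": 0,"dy": 0,"dz": 0,"rx": 0,"ry": 0,"rz": 0,"grip": 1},{"dx": 0,"dy": 0,"dz": 0,"rx": 0,"ry": 0,"rz": 0,"grip": 1},{"dx": 0,"dy": 0,"dz": 0,"rx": 0,"ry": 0,"rz": 0,"grip": 1},{"dx": 0,"dy": 0,"dz": 0,"rx": 0,"ry": 0,"rz": 0,"grip": 1},{"dx": 0,"dy": 0,"dz": 0,"rx": 0,"ry": 0,"rz": 0,"grip": 1}])

```text
t: 7.25
tool_pos: [463.4, -222.4, 46.3]
tool_rot: [-2.124, -2.305, 0.001]
ft_force: [-10.0, 8.5, 12.2]
opening: 17.5
```

Request:
step_arm(series=[{"dx": 0.1,"dy": -0.17,"dz": 0,"rx": 0,"ry": 0,"rz": 0,"grip": 1},{"dx": 0.1,"dy": -0.17,"dz": 0,"rx": 0,"ry": 0,"rz": 0,"grip": 1},{"dx": 0,"dy": 0,"dz": 0,"rx": 0,"ry": 0,"rz": 0,"grip": 1},{"dx": 0,"dy": 0,"dz": 0,"rx": 0,"ry": 0,"rz": 0,"grip": 1},{"dx": 0,"dy": 0,"dz": 0,"rx": 0,"ry": 0,"rz": 0,"grip": 1},{"dx": 0,"dy": 0,"dz": 0,"rx": 0,"ry": 0,"rz": 0,"grip": 1},{"dx": 0,"dy": 0,"dz": 0,"rx": 0,"ry": 0,"rz": 0,"grip": 1},{"dx": 0,"dy": 0,"dz": 0,"rx": 0,"ry": 0,"rz": 0,"grip": 1},{"dx": 0,"dy": 0,"dz": 0,"rx": 0,"ry": 0,"rz": 0,"grip": 1},{"dx": 0,"dy": 0,"dz": 0,"rx": 0,"ry": 0,"rz": 0,"grip": 1}])

```text
t: 8.25
tool_pos: [463.5, -222.7, 46.1]
tool_rot: [-2.119, -2.3, -0.001]
ft_force: [-15.4, 21.2, 22.1]
opening: 17.1
```

The tool moved only 0.3 mm while the force rose to about 26 N, so the lever is on its stop. I'll ease off, open and lift.

Request:
step_arm(series=[{"dx": -0.15,"dy": 0.3,"dz": 0,"rx": 0,"ry": 0,"rz": 0,"grip": 1},{"dx": 0,"dy": 0,"dz": 0,"rx": 0,"ry": 0,"rz": 0,"grip": 1},{"dx": 0,"dy": 0,"dz": 0,"rx": 0,"ry": 0,"rz": 0,"grip": 1},{"dx": 0,"dy": 0,"dz": 0,"rx": 0,"ry": 0,"rz": 0,"grip": 0.3},{"dx": 0,"dy": 0,"dz": 0,"rx": 0,"ry": 0,"rz": 0,"grip": 0},{"dx": 0,"dy": 0,"dz": 0,"rx": 0,"ry": 0,"rz": 0,"grip": -0.5},{"dx": 0,"dy": 0,"dz": 0,"rx": 0,"ry": 0,"rz": 0,"grip": -1},{"dx": 0,"dy": 0,"dz": 0,"rx": 0,"ry": 0,"rz": 0,"grip": -1},{"dx": 0,"dy": 0,"dz": 0,"rx": 0,"ry": 0,"rz": 0,"grip": -1},{"dx": 0,"dy": 0,"dz": 0,"rx": 0,"ry": 0,"rz": 0,"grip": -1}])

```text
t: 9.25
tool_pos: [466.1, -225.0, 46.3]
tool_rot: [2.13, 2.309, 0.0]
ft_force: [0.5, 0.2, 0.5]
opening: 85.7
```

Request:
step_arm(series=[{"dx": 0,"dy": 0,"dz": 1,"rx": 0,"ry": 0,"rz": 0,"grip": -1},{"dx": 0,"dy": 0,"dz": 2,"rx": 0,"ry": 0,"rz": 0,"grip": -1},{"dx": 0,"dy": 0,"dz": 2,"rx": 0,"ry": 0,"rz": 0,"grip": -1},{"dx": 0,"dy": 0,"dz": 2,"rx": 0,"ry": 0,"rz": 0,"grip": -1},{"dx": 0,"dy": 0,"dz": 3,"rx": 0,"ry": 0,"rz": 0,"grip": -1},{"dx": 0,"dy": 0,"dz": 3,"rx": 0,"ry": 0,"rz": 0,"grip": -1},{"dx": 0,"dy": 0,"dz": 3,"rx": 0,"ry": 0,"rz": 0,"grip": -1},{"dx": 0,"dy": 0,"dz": 3,"rx": 0,"ry": 0,"rz": 0,"grip": -1},{"dx": 0,"dy": 0,"dz": 0,"rx": 0,"ry": 0,"rz": 0,"grip": -1},{"dx": 0,"dy": 0,"dz": 0,"rx": 0,"ry": 0,"rz": 0,"grip": -1}])

```text
t: 10.25
tool_pos: [466.0, -224.8, 236.9]
tool_rot: [2.129, 2.309, 0.0]
ft_force: [0.5, 0.5, -0.3]
opening: 85.4
```

```bash
python3 - <<'E'
from h import *
s=env.get_state(); snap('wrist','w4.png'); print(s['t'],s['tool_pos'],s['ft_force'],s['opening'])
E
```

```text
10.25 [ 465.95902444 -224.79472812  236.8980916 ] [ 0.45159161  0.45757865 -0.26211821] 85.42178029369609
```

View pics/w4.png

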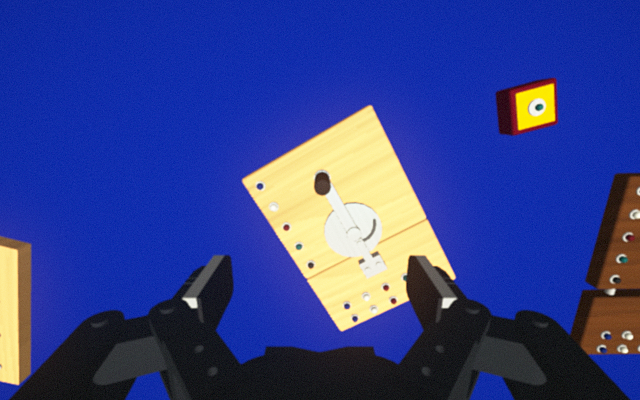

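The gap is closed, leaving only a fine seam from (310,278) to (427,218). The lever, from (354,233) to the knob foot at about (331,192), is square to the seam within about 3°. The gripper is clear and the dark board was never touched.

```bash
python3 -c "
from plant import env
print(env.hand_in(), env.get_state()['t'])"
```

```text
the job is handed in; nothing more can be done
the job is handed in; nothing more can be done
```

I swung the pale board's lever anticlockwise to its stop, let go and lifted the gripper clear. I then handed the job in at about 10 s of the 34 s allowed. No verdict was reported, so the result rests on my own checks.

- **Stop reached:** on the last push the tool moved only 0.3 mm while the force rose to about 26 N.
- **Lever and leaf:** in the last wrist picture the gap is closed to a seam, and the lever is square to it within about 3°. The limit is 11°.
- **Dark board:** the arm never went near its lever at working height. I did not measure its knob again at the end.
- **Disagreements:** the two cameras' first knob positions differed by about 6 mm. The tool's arc measured about 83 mm in radius against the lever's 80 mm. The grip took up both.
- **Refused calls:** the first two move calls were refused because their rows left out some keys. The arm did not move on either.

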